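# Hold the sterilizer lid down on its seal for the wing nuts

## Task

Fit the loose steel lid on the small steam sterilizer: lift it by its black handle, turn it so that the slots in its two lugs drop over the two upright studs (either way round), and press it straight down on the rubber seal with a steady, moderate push of about 10 newtons, so that the nurse can spin on the wing nuts. Set it down gently, do not crush the seal, and leave the vials, the tape rolls and the wing nuts in their dish where they are. Finish while still holding the lid pressed down by its handle: do not let go.

Things in the scene. Friction and masses are not known exactly. Their poses are not given: they have to be found in the camera images.
- lid: Loose round steel lid, 0.4 kg (varies a little), 170 mm across, 226 mm over its two slotted lugs, which point along its +x and -x. Origin: centre of its lowest face, the underside of a plug 63 mm in radius and 8 mm deep, on which it lies on the table at the start; z up. Rim and lugs: z = 8 to 16 mm; dome below the handle to 23 mm. Gauge and valve at y = +66 and -66 mm, lower than the handle.
- lid_handle (a point): Centre of the lid's black bar handle, 57 mm above the lid's origin. The bar runs along the lid's y: 90 mm long, 18 mm wide, 20 mm high (z = 47 to 67 mm), on two posts at y = +32 and -32 mm. Pinch it across its width, along the lid's x.
- lid_slot (a point): Where a stud goes through the slot of the lid's +x lug: 98 mm from the lid's axis, 8 mm above its origin (underside of the lug). The slot is 13 mm wide, open outward, its inner end 90.5 mm from the axis; the -x lug is the same.
- sterilizer: Small steam sterilizer, fixed: white heater base, steel pot, flange 88 mm in radius with its top 100 mm above the table. Origin: centre of its underside, z up. Studs stand along its x axis. When the lid lies on the seal, the lid's origin is about 100 mm above this one and the two x axes are in line, either way round. The mouth is open, 68 mm in radius.
- stud_tip (a point): Tip of the stud on the sterilizer's +x side, 98 mm from its axis and 142 mm above the table; the other stud is the same on the -x side. Studs are upright, 8 mm thick, the top 8 mm tapered.
- seal: Thick black rubber ring (radius 68 to 81 mm) let into the sterilizer's flange. Origin: centre of its lower face, unloaded 96 mm above the table; its top is 12 mm higher. It yields straight down as a spring of 3.5 N per mm, at most 7 mm. The lid's weight alone (about 4 N) sinks it about 1 mm, with a push of 10 N on the lid about 4 mm.
- nut_dish: Shallow steel dish, 90 mm across, 16 mm high, with the two wing nuts; fixed. Origin: centre of its underside.
- vial_blue_cap: Bystander: vial with blue cap, 31 mm wide, 66 mm tall.
- vial_violet_cap: Bystander: vial with violet cap, 30 mm wide, 66 mm tall.
- vial_dark: Bystander: dark vial, 31 mm wide, 62 mm tall.
- vial_clear: Bystander: clear vial, 30 mm wide, 62 mm tall.
- wing_nut_1: Bystander: brass wing nut lying in the dish, about 35 mm over its wings.
- wing_nut_2: Bystander: the other brass wing nut in the dish.
- tape_roll_1: Bystander: upright roll of cream surgical tape, 45 mm wide, 48 mm tall.
- tape_roll_3: Bystander: upright roll of cream surgical tape, 47 mm wide, 56 mm tall.

How it is judged:
By the outcome, as a careful person would: the job done as asked, in the order asked, and still so for the second after the job is handed in, while the arm keeps its last pose, push and grip.
It also fails if it takes over 48 s, if anything falls off the work surface, if the arm or the gripper's body presses on something with over 40 N, if the wrist force passes 120 N, or if a joint passes its speed limit or range.

## Robot

A 6-joint arm with a two-finger parallel gripper is mounted at the origin on a cart in front of the work surface, level with it; the furniture and walls round the work are solid. World frame = base frame: x ahead of the robot, y to its left, z up, the work surface at z = 0. Lengths are in m, angles in rad, forces in N, time in s.
With the tool pointing down it reaches from about 0.375 to 0.9 m from the base axis. Payload 3.1 kg.
Tool frame: the origin (TCP) lies on the centre line of the jaws, within the pads' length; the fingertips stand 8 mm ahead of it and the grasp point (between the pads) lies 11 mm behind it; z points along the fingers, y is the line along which they close (so a half turn about z gives the same grasp; the last joint's range is limited). The gripper opens to 87 mm and grips with 3 to 60 N. Pads are 19 mm wide; open, the fingers measure 117 mm over their backs; the gripper's body (75 mm by 190 mm) begins 51 mm behind the grasp point.
Start: joints at [-1.353, 0.527, 1.433, -0, 1.181, -0.178], TCP at [0.241, -0.577, 0.231] pointing down, gripper open.
Joint ranges: [-3.08, 3.08], [-0.75, 2.2], [0.22, 2.44], [-1.43, 4.57], [0, 2.65], [-2.85, 2.85]. Speed limits (rad/s): [2.79, 2.79, 3.14, 3.14, 3.14, 3.14].

## Interface

Orientations are given as a unit quaternion [x, y, z, w].
In Python, from rig import robot gives the robot as it stands. The module is installed in compiled form; this text tells all that it offers.
- The arm moves only by the tool send_rows, never from a script. Its argument "increments" is one flat list of numbers, 7 for each row, row after row: the turn, a rotation vector about the world's x, y, z in rad, then the shift along the world's x, y, z in cm, then the opening, from 0 (shut) to 1 (fully open). A call has 1 to 20 rows; each row shifts and turns the commanded pose from where the row before left it; what a row does not reach is not made up. A row lasts 1/12 s, in which the tool goes at most 41.7 mm and 7.16 degrees, less where a joint would pass 70% of its speed; a pose out of reach is approached as far as the arm can. A call is refused whole if a number of a shift passes 4.17 or a number of a turn 0.125, either way. A call with a gripper value outside its range is refused whole. The fingers move at their own pace and stop on an object; "newtons" is the grip in N (left out, the last holds). Time passes only in rows, so rows that do not move let the fingers close. It gives the time, the measured TCP pose, the force, the opening and the grip force at its end, in the units of the state.
- robot.get_obs(): the state, without advancing time (a new reading comes with each control period).
- robot.camera(name): name is "side" or "top"; returns a dict with "image" (384x512x3 uint8, red, green, blue), "range_z" (384x512 float32, m along the optical axis (not along the pixel's ray), 0 where there is no reading), "fx", "fy", "cx", "cy" (pixels), "R" (3x3) and "t" (3): a world point X has camera coordinates R X + t. Camera axes: x right, y down, z forward; pixel columns grow to the right and rows downward; lengths in m; the calibration is good to about 2 mm. A picture is of the moment at which its call begins.
- robot.hand_in(): hands the job in; it is judged then, once.
The state is a dict: "time": time; "q": joint angles; "joint_velocities": joint speeds; "joint_torque": joint torques, N m; "position": TCP position; "tool_rot": TCP orientation; "ft_force": force on the tool from outside, world axes, zero at the start; "moment": the same for the moment, N m; "grip_width": finger opening in m; "grip_force": force on a finger pad.
Only numpy, scipy, OpenCV 4.12 (cv2) and the standard library are available. Lean on these libraries where they do the work, as an engineer would, in place of code of your own. Each camera call takes 0.05 s, during which the arm holds its last target. There are 200 camera calls.

## Working session

There is one attempt and no reset: what is moved stays moved. The work goes in short steps, Python scripts to look and compute and a tool call to move; the robot and the scene stay as the last step left them, time stands still between calls to the robot, and variables do not carry over. Pictures are saved under pics/ and viewed, at most 10 in all, crops included, and the job is handed in when it is done.

Besides the shell and the picture viewer there is one more tool, called after "Call:" as name(argument=value, ...) on one line, values as JSON. send_rows: Moves the arm, as the interface text tells. Its arguments: {"type":"object","properties":{"increments":{"type":"array"},"newtons":{"type":"number"}},"required":["increments"]}

```bash
mkdir -p pics; cat > h.py <<'E'
import numpy as np, cv2
from rig import robot
def snap(n):
    c=robot.camera(n); np.savez(f'{n}.npz',**c); return c
def pw(c,u,v,z=None):
    z=c['range_z'][int(round(v)),int(round(u))] if z is None else z
    p=np.array([(u-c['cx'])/c['fx']*z,(v-c['cy'])/c['fy']*z,z])
    return c['R'].T@(p-c['t'])
def cloud(c):
    v,u=np.mgrid[0:384,0:512]; z=c['range_z']
    p=np.stack([(u-c['cx'])/c['fx']*z,(v-c['cy'])/c['fy']*z,z],-1)
    return (p-c['t'])@c['R']
E
python3 - <<'E'
from h import *
for n in('top','side'):
    c=snap(n); cv2.imwrite(f'pics/{n}1.png',cv2.resize(c['image'][:,:,::-1],(800,600),interpolation=cv2.INTER_CUBIC))
    print(n,c['fx'],c['cx'],c['cy'],(-c['R'].T@c['t']).round(3),c['R'].round(2).tolist())
o=robot.get_obs();print(o['time'],o['position'],o['tool_rot'],o['ft_force'],o['grip_width'])
E
```

```text
top 490.87723720097637 253.2700798944342 194.01945362974948 [0.489 0.015 1.094] [[0.01, -1.0, 0.02], [-1.0, -0.01, -0.09], [0.09, -0.02, -1.0]]
side 375.1028300423094 257.0989618215181 188.70934907494893 [ 0.453 -0.654  0.616] [[0.98, -0.2, 0.01], [-0.11, -0.58, -0.8], [0.16, 0.79, -0.59]]
0.1 [ 0.24085096 -0.57604598  0.22968753] [ 9.80477545e-01  1.96628781e-01 -2.52945743e-05 -9.51747265e-04] [-1.07226712 -0.40975241  0.71331454] 0.08678461747895806
```

View pics/top1.png

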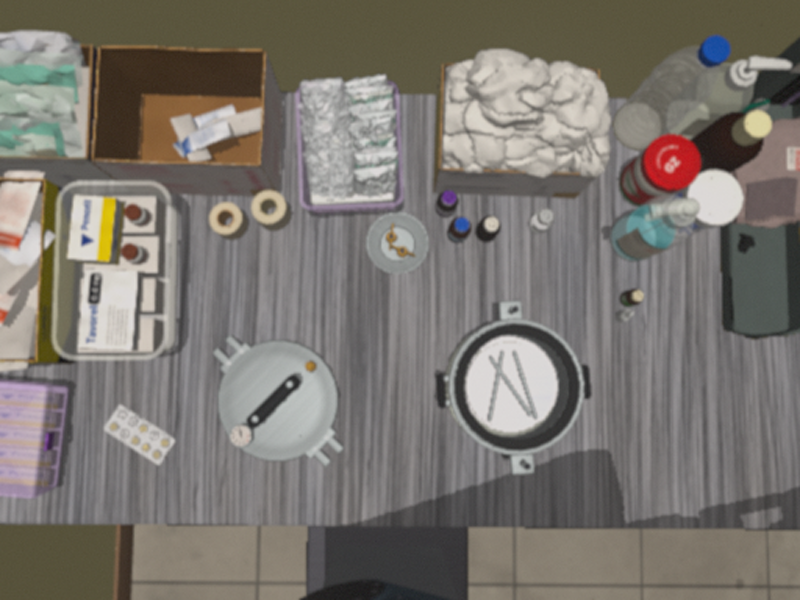

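View pics/side1.png

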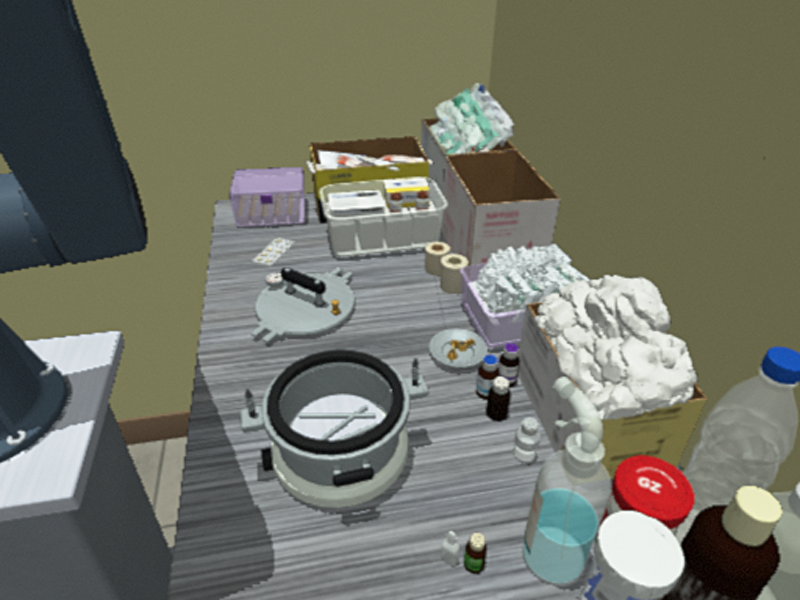

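The top view shows the lid at about (278,400), with its handle running from (253,420) to (294,382). The pot is at (516,387), with stud lugs at (511,310) and (523,463). Both cameras also see the handle and the studs. I'll measure from the depth data of both views and enlarge the parts that matter.

```bash
cat > m.py <<'E'
from h import *
C={n:dict(np.load(n+'.npz')) for n in('top','side')}
def circ(P):
    A=np.c_[2*P[:,:2],np.ones(len(P))]; s=np.linalg.lstsq(A,(P[:,:2]**2).sum(1),rcond=None)[0]
    return s[:2],np.sqrt(s[2]+s[:2]@s[:2])
for n,c in C.items():
    W=cloud(c); ok=c['range_z']>0; g=c['image'].astype(int).max(-1)
    lid0=pw(C['top'],278*.64,400*.64); pot0=pw(C['top'],516*.64,387*.64); 
    dl=np.hypot(*(W[...,:2]-lid0[:2]).transpose(2,0,1)); dp=np.hypot(*(W[...,:2]-pot0[:2]).transpose(2,0,1))
    H=W[ok&(dl<.09)&(W[...,2]>.052)&(W[...,2]<.09)&(g<90)]
    L=W[ok&(dl<.13)&(W[...,2]>.010)&(W[...,2]<.03)]
    S=W[ok&(dp<.1)&(W[...,2]>.1)&(W[...,2]<.118)&(g<70)]
    r,(w,h),a=cv2.minAreaRect(H[:,:2].astype(np.float32)*1000)
    print(n,'handle n',len(H),'rect',np.round(r,1),round(w,1),round(h,1),round(a,1),'ztop',np.percentile(H[:,2],[50,90]).round(4))
    r,(w,h),a=cv2.minAreaRect(L[:,:2].astype(np.float32)*1000); print(' lid rect',np.round(r,1),round(w),round(h),round(a,1),'z',np.median(L[:,2]).round(4))
    q,rr=circ(S); print(' seal n',len(S),q.round(4),rr.round(4),'z',np.median(S[:,2]).round(4))
    T=ok&(dp>.088)&(dp<.125)&(W[...,2]>.115)&(W[...,2]<.16)
    k,lab,st,ce=cv2.connectedComponentsWithStats(T.astype(np.uint8))
    for i in range(1,k):
        P=W[lab==i]; print(' stud',len(P),P.mean(0).round(4),P[:,2].max().round(4),ce[i].round(1))
    print(' table z',np.median(W[ok&(dl>.14)&(dl<.17)][:,2]).round(4))
t=C['top']['image'][:,:,::-1];s=C['side']['image'][:,:,::-1]
f=lambda im,u,v:cv2.resize(im[v:v+120,u:u+160],(400*1,300),interpolation=cv2.INTER_CUBIC)
cv2.imwrite('pics/crop.png',np.vstack([np.hstack([f(t,95,200),f(t,250,187)]),np.hstack([f(s,130,150),f(s,140,205)])]))
E
python3 m.py
```

```text
top handle n 299 rect [449.  160.2] 16.7 88.2 46.0 ztop [0.0656 0.0683]
 lid rect [448.6 161. ] 192 168 86.1 z 0.0193
 seal n 1189 [ 0.4739 -0.1566] 0.0737 z 0.107
 stud 23 [ 0.5699 -0.1494  0.1324] 0.1452 [328.7 198.2]
 stud 24 [ 0.3762 -0.1642  0.1326] 0.142 [336.5 298.1]
 table z 0.0003
side handle n 194 rect [451.4 156.1] 15.7 86.0 43.5 ztop [0.0631 0.0674]
 lid rect [452.4 157.5] 195 163 7.5 z 0.0196
 seal n 1591 [ 0.4751 -0.1623] 0.0742 z 0.1077
 stud 52 [ 0.5734 -0.1543  0.1283] 0.143 [265.8 235.6]
 stud 61 [ 0.3789 -0.1686  0.1289] 0.1429 [159.6 255.3]
 table z 0.0011
```

View pics/crop.png

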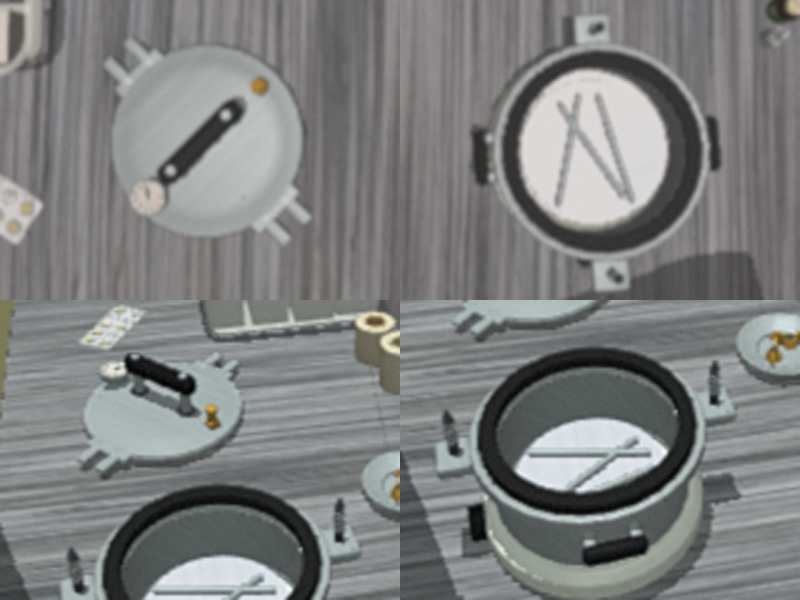

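Both views agree. The handle is at (0.450, 0.158) with its top at 0.067, and its bar axis is at about -45°, so the lid x is at about 45-46°. The studs are about 98 mm from the pot centre with tips at 0.143, along 4.3°. The pot centre relative to the handle is (+24.4, -317.3) mm in both views. I'll move above the handle and refine the angle in the meantime.

Call:
send_rows(increments=[0,0,0.0988,2.0,3.67,0,1,0,0,0.0988,2.0,3.67,0,1,0,0,0.0988,2.0,3.67,0,1,0,0,0.0988,2.0,3.67,0,1,0,0,0.0988,2.0,3.67,0,1,0,0,0.0988,2.0,3.67,0,1,0,0,0.0988,2.0,3.67,0,1,0,0,0.0988,2.0,3.67,0,1,0,0,0.0988,2.0,3.67,0,1,0,0,0.0988,2.0,3.67,0,1,0,0,0.0988,0.1,3.67,0,1,0,0,0.0988,0.1,3.67,0,1,0,0,0.0988,0.1,3.67,0,1,0,0,0.0988,0.1,3.67,0,1,0,0,0.0988,0.1,3.67,0,1,0,0,0.0988,0.1,3.67,0,1,0,0,0.0988,0.1,3.67,0,1,0,0,0.0988,0.1,3.67,0,1,0,0,0.0988,0.1,3.67,0,1,0,0,0.0988,0.1,3.67,0,1])

```text
time: 1.77
position: [0.4498, 0.158, 0.2304]
tool_rot: [0.373, 0.928, -0.0, -0.0]
ft_force: [0.5, -0.7, -0.3]
grip_width: 0.0871
grip_force: 0.0
```

```bash
cat >> h.py <<'E'
from scipy.spatial.transform import Rotation as Ro
def st():
    o=robot.get_obs(); R=Ro.from_quat(o['tool_rot']).as_matrix()
    print('t',round(o['time'],2),'pos',o['position'].round(4),'yang',np.degrees(np.arctan2(R[1,1],R[0,1])).round(2),'z',R[:,2].round(3),'F',np.round(o['ft_force'],1),'M',np.round(o['moment'],2),'w',round(o['grip_width'],4),'gf',np.round(o['grip_force'],1),'q',np.round(o['q'],2))
E
python3 - <<'E'
from h import *
st()
C={n:dict(np.load(n+'.npz')) for n in('top','side')}
for n,c in C.items():
    W=cloud(c);ok=c['range_z']>0;g=c['image'].astype(int).max(-1)
    d=np.hypot(W[...,0]-.45,W[...,1]-.159)
    H=W[ok&(d<.06)&(W[...,2]>.058)&(W[...,2]<.09)&(g<110)][:,:2]
    m=H.mean(0);v=np.linalg.svd(H-m)[2][0]
    print(n,'handle',m.round(4),np.degrees(np.arctan2(v[1],v[0])).round(2))
    L=W[ok&(d>.094)&(d<.125)&(W[...,2]>.008)&(W[...,2]<.03)][:,:2]
    k,lab,_=None,None,None
    a=L[L[:,0]>.45].mean(0);b=L[L[:,0]<.45].mean(0)
    print(' lugs',len(L),a.round(4),b.round(4),np.degrees(np.arctan2(*(a-b)[::-1])).round(2),((a+b)/2).round(4))
E
```

```text
t 1.77 pos [0.4498 0.158  0.2304] yang 46.18 z [-0.001 -0.    -1.   ] F [ 0.5 -0.7 -0.3] M [-0.03 -0.15 -0.  ] w 0.0871 gf 0.0 q [ 0.1   0.33  1.79 -0.    1.02 -0.7 ]
top handle [0.4491 0.1599] 135.92
 lugs 198 [0.5192 0.2347] [0.3776 0.0863] 46.34 [0.4484 0.1605]
side handle [0.453  0.1532] -43.39
 lugs 108 [0.5256 0.2309] [0.3811 0.0833] 45.6 [0.4533 0.1571]
```

The arm is aligned at 46.2°, against a lid x axis of about 46.1°. I'll descend to grasp height (TCP 0.046) and close.

Call:
send_rows(increments=[0,0,0,0,0,-2.5,1,0,0,0,0,0,-2.5,1,0,0,0,0,0,-2.5,1,0,0,0,0,0,-2.5,1,0,0,0,0,0,-2.5,1,0,0,0,0,0,-2.0,1,0,0,0,0,0,-1.5,1,0,0,0,0,0,-1.0,1,0,0,0,0,0,-1.0,1,0,0,0,0,0,-0.4,1,0,0,0,0,0,0,1,0,0,0,0,0,0,0.5,0,0,0,0,0,0,0.35,0,0,0,0,0,0,0.25,0,0,0,0,0,0,0.15,0,0,0,0,0,0,0.05,0,0,0,0,0,0,0,0,0,0,0,0,0,0,0,0,0,0,0,0,0,0,0,0,0,0,0,0], newtons=45)

```text
time: 3.43
position: [0.4504, 0.1562, 0.0466]
tool_rot: [0.375, 0.927, -0.0, -0.0]
ft_force: [0.0, 0.3, 0.2]
grip_width: 0.0352
grip_force: 0.0
```

```bash
python3 -c "from h import *; st()"
```

```text
t 3.43 pos [0.4504 0.1562 0.0466] yang 45.89 z [-0.  0. -1.] F [0.  0.3 0.2] M [-0.   -0.19  0.01] w 0.0352 gf 0.0 q [ 0.1   0.66  1.94  0.    0.54 -0.7 ]
```

Call:
send_rows(increments=[0,0,0,0,0,0,0,0,0,0,0,0,0,0,0,0,0,0,0,0,0,0,0,0,0,0,0,0,0,0,0,0,0,0,0,0,0,0,0,0,0,0,0,0,0,0,0,0,0], newtons=45)

```text
time: 4.02
position: [0.4508, 0.1562, 0.0466]
tool_rot: [0.375, 0.927, 0.0, 0.0]
ft_force: [1.2, 0.7, -0.1]
grip_width: 0.0177
grip_force: 45.0
```

```bash
python3 -c "from h import *; st()"
```

```text
t 4.02 pos [0.4508 0.1562 0.0466] yang 45.9 z [ 0.001  0.    -1.   ] F [ 1.2  0.7 -0.1] M [ 0.13 -0.38 -0.03] w 0.0177 gf 45.0 q [ 0.1   0.66  1.94 -0.    0.54 -0.7 ]
```

Gripped at 17.7 mm, which matches the 18 mm bar. Next I'll lift it.

Call:
send_rows(increments=[0,0,0,0,0,0.2,0,0,0,0,0,0,0.4,0,0,0,0,0,0,0.8,0,0,0,0,0,0,1.5,0,0,0,0,0,0,2.0,0,0,0,0,0,0,2.5,0,0,0,0,0,0,2.5,0,0,0,0,0,0,2.5,0,0,0,0,0,0,2.5,0,0,0,0,0,0,2.5,0,0,0,0,0,0,1.5,0,0,0,0,0,0,1.0,0,0,0,0,0,0,0.5,0,0,0,0,0,0,0,0,0,0,0,0,0,0,0])

```text
time: 5.27
position: [0.4495, 0.1561, 0.2502]
tool_rot: [0.375, 0.927, -0.0, -0.001]
ft_force: [0.1, -0.3, -4.1]
grip_width: 0.0172
grip_force: 45.0
```

```bash
python3 -c "from h import *; st()"
```

```text
t 5.27 pos [0.4495 0.1561 0.2502] yang 45.89 z [-0.001 -0.    -1.   ] F [ 0.1 -0.3 -4.1] M [-0.01 -0.09 -0.03] w 0.0172 gf 45.0 q [ 0.1   0.3   1.77 -0.    1.07 -0.7 ]
```

Call:
send_rows(increments=[0,0,-0.0484,0.17,-1.0,0,0,0,0,-0.0484,0.17,-2.0,0,0,0,0,-0.0484,0.17,-2.4,0,0,0,0,-0.0484,0.17,-2.4,0,0,0,0,-0.0484,0.17,-2.4,0,0,0,0,-0.0484,0.17,-2.4,0,0,0,0,-0.0484,0.17,-2.4,0,0,0,0,-0.0484,0.17,-2.4,0,0,0,0,-0.0484,0.17,-2.4,0,0,0,0,-0.0484,0.17,-2.4,0,0,0,0,-0.0484,0.17,-2.4,0,0,0,0,-0.0484,0.17,-2.4,0,0,0,0,-0.0484,0.17,-2.4,0,0,0,0,-0.0484,0.17,-1.6,0,0,0,-0.0484,0.12,-1.0,0,0,0,0,0,0,0,0,0,0,0,0,0,0,0,0])

```text
validation failed for argument at $.in...
```

```bash
cat > look.py <<'E'
from h import *; import sys
st()
out=[]
for n in('top','side'):
    c=snap(n); u0,v0=((255,165) if n=='top' else (120,115))
    im=c['image'][v0:v0+160,u0:u0+150,::-1]
    out.append(cv2.resize(im,(400,427),interpolation=cv2.INTER_CUBIC))
cv2.imwrite(sys.argv[1],np.hstack(out))
E
python3 look.py pics/look1.png
```

```text
t 5.27 pos [0.4495 0.1561 0.2502] yang 45.89 z [-0.001 -0.    -1.   ] F [ 0.1 -0.3 -4.1] M [-0.01 -0.09 -0.03] w 0.0172 gf 45.0 q [ 0.1   0.3   1.77 -0.    1.07 -0.7 ]
```

View pics/look1.png

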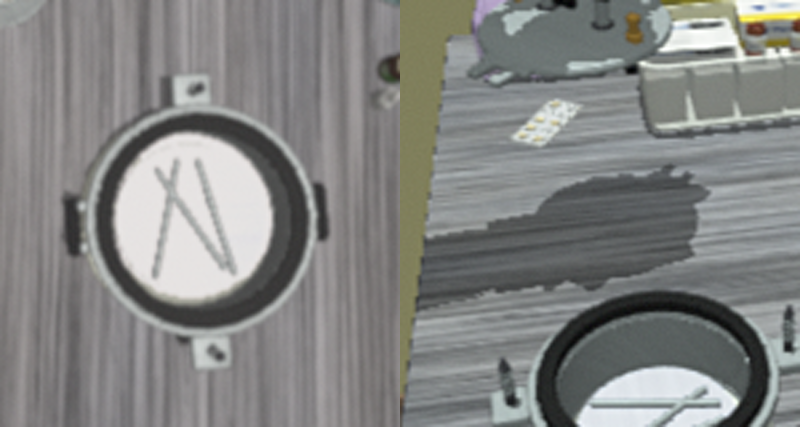

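The move was refused because one row was a number short, so nothing moved. The picture shows the pot, still without its lid, with studs at crop positions (190,88) and (213,352) on the left. The lid hangs level at top left in the side view. I'll send it again.

Call:
send_rows(increments=[0,0,-0.0484,0.17,-1.0,0,0,0,0,-0.0484,0.17,-2.0,0,0,0,0,-0.0484,0.17,-2.4,0,0,0,0,-0.0484,0.17,-2.4,0,0,0,0,-0.0484,0.17,-2.4,0,0,0,0,-0.0484,0.17,-2.4,0,0,0,0,-0.0484,0.17,-2.4,0,0,0,0,-0.0484,0.17,-2.4,0,0,0,0,-0.0484,0.17,-2.4,0,0,0,0,-0.0484,0.17,-2.4,0,0,0,0,-0.0484,0.17,-2.4,0,0,0,0,-0.0484,0.17,-2.4,0,0,0,0,-0.0484,0.17,-2.4,0,0,0,0,-0.0484,0.17,-1.6,0,0,0,0,-0.0484,0.12,-0.6,0,0,0,0,0,0,0,0,0,0,0,0,0,0,0,0])

```text
time: 6.78
position: [0.4747, -0.1595, 0.2494]
tool_rot: [0.68, 0.733, -0.0, -0.002]
ft_force: [-0.5, -0.8, -3.9]
grip_width: 0.0176
grip_force: 45.0
```

```bash
python3 look.py pics/look2.png
```

```text
t 6.78 pos [ 0.4747 -0.1595  0.2494] yang 4.31 z [-0.002  0.002 -1.   ] F [-0.5 -0.8 -3.9] M [ 0.03 -0.09  0.01] w 0.0176 gf 45.0 q [-0.55  0.34  1.71  0.    1.09 -0.62]
```

View pics/look2.png

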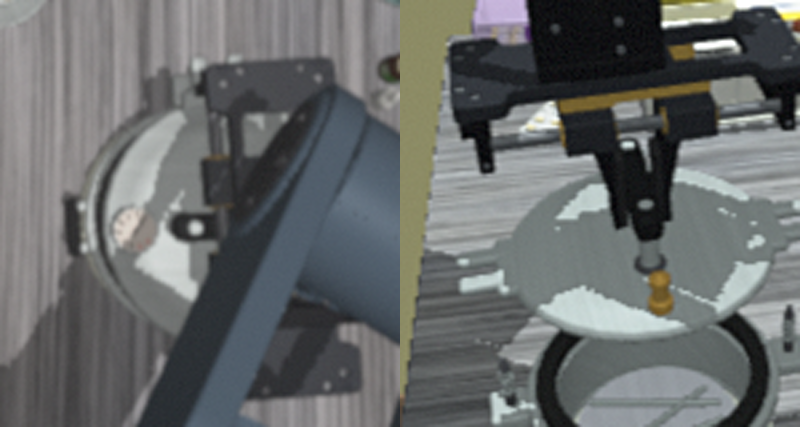

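The lid hangs level over the pot. In the side view its lugs are at about (480,275) and (790,212), and the valve is at (660,295). The top view is mostly hidden by the arm. I'll measure the lid's rim and slots in the side camera against the studs in the same camera.

```bash
cat > fit.py <<'E'
from h import *; import sys
from scipy.optimize import least_squares
zl=float(sys.argv[1]); p0=np.array([.475,-.1605])
for n in('side','top'):
    c=dict(np.load(n+'.npz')); W=cloud(c); ok=c['range_z']>0
    d=np.hypot(W[...,0]-p0[0],W[...,1]-p0[1])
    M=ok&(d<.13)&(abs(W[...,2]-zl-.016)<.012)
    P=W[M]; print(n,len(P),'z',np.median(P[:,2]).round(4), 'plane',np.linalg.lstsq(np.c_[P[:,:2]-p0,np.ones(len(P))],P[:,2],rcond=None)[0].round(4))
    a=np.arctan2(P[:,1]-p0[1],P[:,0]-p0[0]);r=np.hypot(*(P[:,:2]-p0).T)
    E=[]
    for b in np.arange(-np.pi,np.pi,np.pi/60):
        s=(a>=b)&(a<b+np.pi/60)
        if s.sum()>2:
            i=np.where(s)[0][np.argmax(r[s])]
            if .078<r[i]<.092 : E.append(P[i,:2])
    E=np.array(E)
    if len(E)>8:
        f=least_squares(lambda x:np.hypot(*(E-x[:2]).T)-x[2],[*p0,.085],loss='soft_l1',f_scale=.001)
        print(' circle',len(E),f.x.round(4)); g=least_squares(lambda x:np.hypot(*(E-x).T)-.085,p0,loss='soft_l1',f_scale=.001);print(' R85',g.x.round(4))
    L=P[r>.095]-[*p0,0]
    for s in(1,-1):
        Q=L[L[:,0]*s>0]
        if len(Q)>4: print(' lug',s,len(Q),(Q.mean(0)+[*p0,0]).round(4),'w',np.ptp(Q[:,1]).round(4),'mid y',((Q[:,1].max()+Q[:,1].min())/2+p0[1]).round(4),np.degrees(np.arctan2(Q[:,1].mean()*s,Q[:,0].mean()*s)).round(1))
c=dict(np.load('side.npz')); 
im=c['image'][:,:,::-1]
f=lambda u,v:cv2.resize(im[v:v+60,u:u+70],(400,343),interpolation=cv2.INTER_CUBIC)
cv2.imwrite(sys.argv[2],np.hstack([f(130,190),f(240,170)]))
E
python3 fit.py .203 pics/lugs.png
```

```text
side 5034 z 0.2224 plane [-0.0012  0.022   0.2226]
 circle 94 [ 0.4759 -0.1581  0.0832]
 R85 [ 0.4761 -0.1568]
 lug 1 130 [ 0.5781 -0.1515  0.2174] w 0.038 mid y -0.1493 5.0
 lug -1 150 [ 0.3725 -0.1666  0.218 ] w 0.0363 mid y -0.165 3.4
top 2490 z 0.2218 plane [-0.0258 -0.0531  0.2242]
 circle 44 [ 0.4731 -0.1559  0.0836]
 R85 [ 0.473  -0.1576]
 lug 1 69 [ 0.5785 -0.1419  0.2169] w 0.0367 mid y -0.1484 10.2
```

View pics/lugs.png

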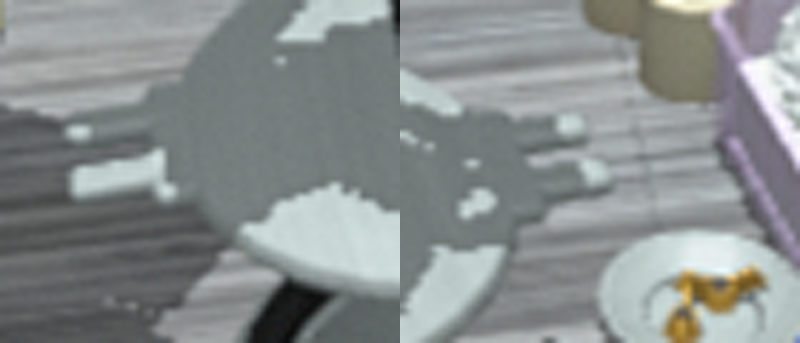

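In the side camera the lid is centred at about (0.476, -0.158) and the studs, corrected for seeing only their front faces, at about (0.476, -0.159). The top camera gives (0.473, -0.157) against (0.473, -0.157). They agree to within about 1.5 mm. I'll lower the lid to just above the stud tips and check closely there.

Call:
send_rows(increments=[0,0,0,0,0,-1.0,0,0,0,0,0,0,-1.5,0,0,0,0,0,0,-1.5,0,0,0,0,0,0,-1.0,0,0,0,0,0,0,-0.8,0,0,0,0,0,0,-0.4,0,0,0,0,0,0,0,0,0,0,0,0,0,0,0])

```text
time: 7.55
position: [0.4756, -0.1596, 0.1887]
tool_rot: [0.68, 0.733, 0.0, 0.0]
ft_force: [0.0, -0.0, -2.9]
grip_width: 0.0175
grip_force: 45.0
```

```bash
python3 look.py pics/look3.png; sed -i 's/f(130,190),f(240,170)/f(130,215),f(230,195)/' fit.py; python3 fit.py .1405 pics/lugs2.png
```

```text
t 7.55 pos [ 0.4756 -0.1596  0.1887] yang 4.34 z [ 0. -0. -1.] F [ 0.  -0.  -2.9] M [ 0.01 -0.13 -0.04] w 0.0175 gf 45.0 q [-0.55  0.42  1.78  0.    0.94 -0.62]
side 4766 z 0.1619 plane [0.0016 0.018  0.1621]
 circle 93 [ 0.477  -0.1589  0.0831]
 R85 [ 0.4769 -0.1575]
 lug 1 134 [ 0.5788 -0.1526  0.1574] w 0.0376 mid y -0.1501 4.4
 lug -1 127 [ 0.3733 -0.1673  0.1574] w 0.0388 mid y -0.1649 3.8
top 2032 z 0.1609 plane [-0.0232 -0.0611  0.1638]
 circle 42 [ 0.4739 -0.157   0.0842]
 R85 [ 0.4739 -0.1579]
 lug 1 60 [ 0.5793 -0.1421  0.1564] w 0.0352 mid y -0.1478 10.0
```

View pics/lugs2.png

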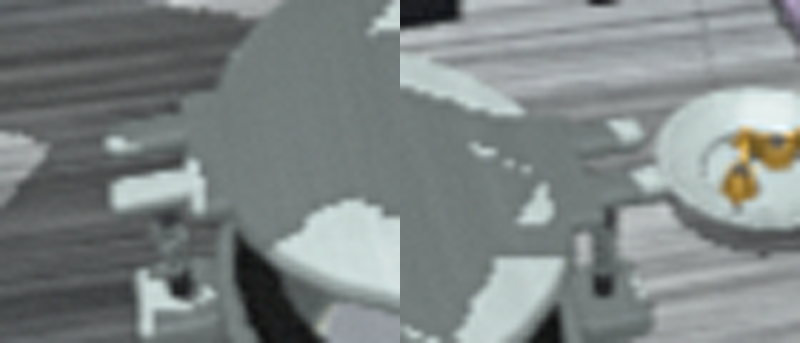

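The lug slots sit over the studs: in the left crop the stud is at (175,240) below the slot, and in the right crop at (605,245). The residual offset is about x -0.8 mm, y -1 mm. I'll correct it and lower the lid over the stud tips slowly.

Call:
send_rows(increments=[0,0,0,-0.08,-0.1,0,0,0,0,0,0,0,-0.2,0,0,0,0,0,0,-0.2,0,0,0,0,0,0,-0.2,0,0,0,0,0,0,-0.2,0,0,0,0,0,0,-0.2,0,0,0,0,0,0,-0.2,0,0,0,0,0,0,-0.2,0,0,0,0,0,0,-0.2,0,0,0,0,0,0,0,0,0,0,0,0,0,0,0])

```text
time: 8.57
position: [0.4745, -0.1607, 0.1724]
tool_rot: [0.68, 0.733, -0.0, -0.0]
ft_force: [0.0, 0.2, -3.8]
grip_width: 0.0174
grip_force: 45.0
```

```bash
sed -i 's/f(130,215),f(230,195)/f(130,220),f(230,203)/' fit.py; python3 look.py pics/look4.png;  python3 fit.py .125 pics/lugs3.png
```

```text
t 8.57 pos [ 0.4745 -0.1607  0.1724] yang 4.3 z [-0.  0. -1.] F [ 0.   0.2 -3.8] M [-0.   -0.12 -0.03] w 0.0174 gf 45.0 q [-0.55  0.45  1.8  -0.    0.89 -0.63]
side 4765 z 0.1454 plane [0.0007 0.0178 0.1456]
 circle 87 [ 0.4759 -0.1602  0.0829]
 R85 [ 0.4759 -0.1585]
 lug 1 130 [ 0.5779 -0.1533  0.1405] w 0.0389 mid y -0.1505 4.0
 lug -1 143 [ 0.3731 -0.1683  0.1408] w 0.0379 mid y -0.166 4.4
top 1961 z 0.1447 plane [-0.0254 -0.0582  0.1474]
 circle 45 [ 0.473  -0.1583  0.0845]
 R85 [ 0.4729 -0.159 ]
 lug 1 60 [ 0.5793 -0.1453  0.14  ] w 0.0358 mid y -0.149 8.3
```

View pics/lugs3.png

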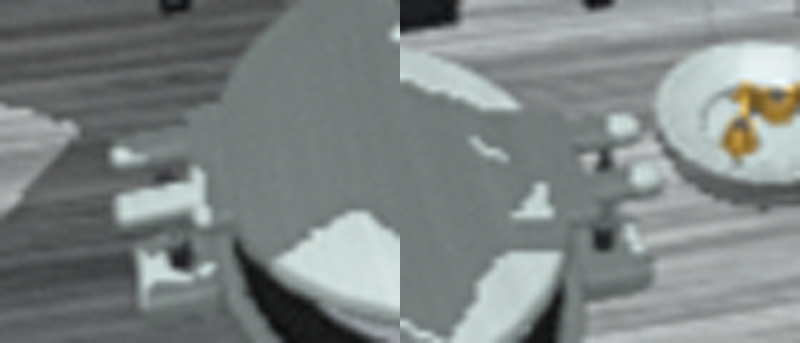

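No contact force (Fz is still just the weight), and the right stud's tip shows inside its slot at (605,157). I'll continue down.

Call:
send_rows(increments=[0,0,0,0,0,-0.2,0,0,0,0,0,0,-0.2,0,0,0,0,0,0,-0.2,0,0,0,0,0,0,-0.2,0,0,0,0,0,0,-0.2,0,0,0,0,0,0,-0.2,0,0,0,0,0,0,-0.2,0,0,0,0,0,0,-0.2,0,0,0,0,0,0,-0.1,0,0,0,0,0,0,0,0,0,0,0,0,0,0,0])

```text
time: 9.58
position: [0.4746, -0.1608, 0.1555]
tool_rot: [0.68, 0.733, -0.0, -0.0]
ft_force: [-0.3, -0.5, -3.9]
grip_width: 0.0175
grip_force: 45.0
```

```bash
sed -i 's/f(130,220),f(230,203)/f(130,224),f(230,210)/' fit.py; python3 look.py pics/look5.png;  python3 fit.py .109 pics/lugs4.png
```

```text
t 9.58 pos [ 0.4746 -0.1608  0.1555] yang 4.3 z [-0.  0. -1.] F [-0.3 -0.5 -3.9] M [ 0.01 -0.1  -0.05] w 0.0175 gf 45.0 q [-0.55  0.48  1.81  0.    0.85 -0.63]
side 4663 z 0.1286 plane [0.0003 0.0196 0.1288]
 circle 85 [ 0.4759 -0.1599  0.083 ]
 R85 [ 0.4757 -0.1582]
 lug 1 128 [ 0.5776 -0.1554  0.1253] w 0.0386 mid y -0.1507 2.8
 lug -1 133 [ 0.3728 -0.1712  0.125 ] w 0.0379 mid y -0.1673 6.0
top 1876 z 0.1278 plane [-0.0261 -0.0619  0.1307]
 circle 45 [ 0.473  -0.1586  0.0847]
 R85 [ 0.473  -0.1591]
 lug 1 60 [ 0.5786 -0.1447  0.123 ] w 0.0364 mid y -0.1498 8.7
```

View pics/lugs4.png

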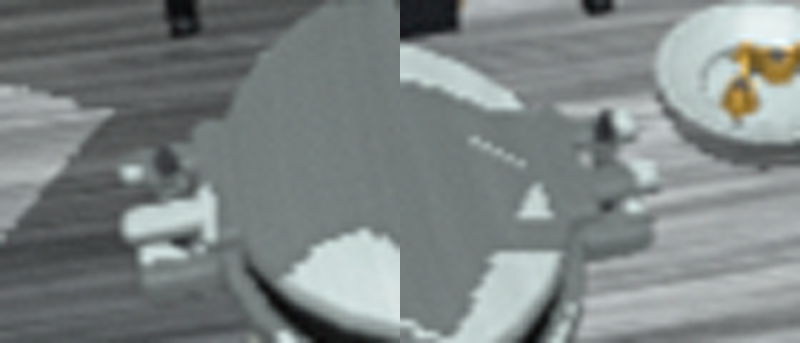

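Both stud tips stand up through the slots (left crop (165,165), right crop (605,130)), with no side force. Contact is expected at TCP z of about 0.147. I'll go down gently and watch the force.

Call:
send_rows(increments=[0,0,0,0,0,-0.15,0,0,0,0,0,0,-0.15,0,0,0,0,0,0,-0.15,0,0,0,0,0,0,-0.1,0,0,0,0,0,0,-0.1,0,0,0,0,0,0,-0.1,0,0,0,0,0,0,-0.05,0,0,0,0,0,0,-0.05,0,0,0,0,0,0,-0.05,0,0,0,0,0,0,-0.05,0,0,0,0,0,0,0,0,0,0,0,0,0,0,0])

```text
time: 10.68
position: [0.4746, -0.1608, 0.1461]
tool_rot: [0.68, 0.733, -0.0, 0.0]
ft_force: [-0.4, 0.5, -3.4]
grip_width: 0.0177
grip_force: 45.0
```

Call:
send_rows(increments=[0,0,0,0,0,-0.05,0,0,0,0,0,0,-0.05,0,0,0,0,0,0,-0.05,0,0,0,0,0,0,-0.05,0,0,0,0,0,0,0,0,0,0,0,0,0,0,0,0,0,0,0,0,0,0])

```text
time: 11.27
position: [0.4746, -0.1608, 0.1444]
tool_rot: [0.68, 0.733, 0.0, 0.0]
ft_force: [-1.4, 0.8, 3.7]
grip_width: 0.0172
grip_force: 45.0
```

Call:
send_rows(increments=[0,0,0,0,0,-0.05,0,0,0,0,0,0,-0.05,0,0,0,0,0,0,-0.05,0,0,0,0,0,0,-0.03,0,0,0,0,0,0,0,0,0,0,0,0,0,0,0,0,0,0,0,0,0,0,0,0,0,0,0,0,0,0,0,0,0,0,0,0])

```text
time: 12.02
position: [0.4746, -0.1608, 0.1429]
tool_rot: [0.68, 0.733, 0.0, 0.0]
ft_force: [-2.5, 0.3, 7.7]
grip_width: 0.0173
grip_force: 45.0
```

```bash
python3 -c "from h import *; st()"; python3 look.py pics/look6.png
```

```text
t 12.02 pos [ 0.4746 -0.1608  0.1429] yang 4.3 z [ 0. -0. -1.] F [-2.5  0.3  7.7] M [ 0.15  0.36 -0.04] w 0.0173 gf 45.0 q [-0.55  0.5   1.83 -0.    0.82 -0.63]
t 12.02 pos [ 0.4746 -0.1608  0.1429] yang 4.3 z [ 0. -0. -1.] F [-2.5  0.3  7.7] M [ 0.15  0.36 -0.04] w 0.0173 gf 45.0 q [-0.55  0.5   1.83 -0.    0.82 -0.63]
```

View pics/look6.png

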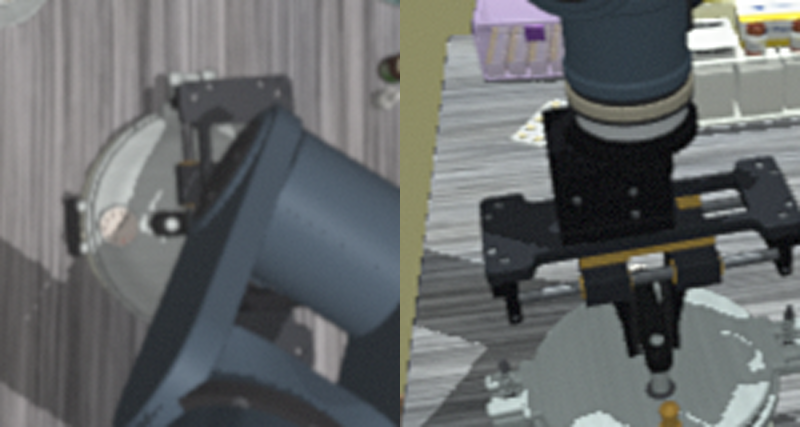

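The lid is seated and both studs come through the slots (side view (505,380) and (790,320)). The push is 7.7 N, so I'll add a little.

Call:
send_rows(increments=[0,0,0,-0.02,0,-0.04,0,0,0,0,0,0,-0.03,0,0,0,0,0,0,0,0,0,0,0,0,0,0,0,0,0,0,0,0,0,0,0,0,0,0,0,0,0,0,0,0,0,0,0,0,0,0,0,0,0,0,0])

```text
time: 12.78
position: [0.4747, -0.1609, 0.1425]
tool_rot: [0.68, 0.733, 0.0, 0.0]
ft_force: [-1.1, 1.1, 10.4]
grip_width: 0.0178
grip_force: 45.0
```

Call:
send_rows(increments=[0,0,0,0,0,0,0,0,0,0,0,0,0,0,0,0,0,0,0,0,0,0,0,0,0,0,0,0])

```text
time: 13.12
position: [0.4747, -0.1609, 0.1425]
tool_rot: [0.68, 0.733, 0.0, 0.001]
ft_force: [-2.8, 1.3, 10.0]
grip_width: 0.0176
grip_force: 45.0
```

The push is steady at 10 N, with the lid level and held. I'll hand in.

```bash
python3 -c "from rig import robot; print(robot.hand_in())"
```

```text
the job is handed in; nothing more can be done
None
```

The lid is on the sterilizer with both studs through its slots, pressed down on the seal at a steady 10 N and still gripped by its handle; I handed the job in at 13.1 s, and the hand-in gave no verdict.

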